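# Finish the spacer stack on the kitting stand

## Task

Two spacer stacks have been started on the two-post stand, one with a wide collar and one with a narrow collar. Finish the one with the wide collar: take the medium ring that stands on edge in the black holder and lower it down that post until it lies fully home, flat on the wide collar, then lower the loose bushing down the same post until it sits fully home on the medium ring. Guide each one gently down rather than letting it fall down the post, let go, and leave the narrow collar, the bottle, the elbow fitting and the wrench where they are.

Things in the scene. Friction and masses are not known exactly. Their poses are not given: they have to be found in the camera images.
- stand: Fixed dark steel plate, 100 (x) by 220 (y) by 10 mm thick, lying on the bench, with two upright steel posts on it. Origin: centre of its underside. Both posts are alike: 24 mm diameter, 62 mm tall above the plate (top 72 mm above the bench), of which the top 12 mm taper to a 10 mm wide flat tip.
- post_left (a point): Foot of one post: on its axis, at the plate's upper face (10 mm above the bench). At +65 mm along the stand's y.
- post_right (a point): Foot of the other post, likewise. At -65 mm along the stand's y.
- wide_collar: Plain steel ring, outside diameter 76 mm, bore 28 mm, 12 mm tall, already home on one of the two posts (which one varies). Origin: centre of the ring (mid-height, on its axis); z is its axis.
- narrow_collar: Plain steel ring, outside diameter 44 mm, bore 28 mm, 12 mm tall, already home on the other post. Origin: centre of the ring; z is its axis. Bystander: to be left alone.
- medium_ring: Plain steel ring, outside diameter 60 mm, bore 28 mm, 14 mm thick, 0.15 to 0.3 kg. It starts standing on edge in the holder, its top 66 mm above the bench. Origin: centre of the ring; z is its axis (level at the start, along the holder's x). Either face may be up in the end.
- bushing: Plain steel tube, outside diameter 44 mm, bore 28 mm, 24 mm tall, 0.1 to 0.22 kg, standing upright alone on the bench. Origin: its centre; z is its axis. Either end may be up.
- holder: Fixed black plastic holder, 60 (x) by 100 (y) mm, 20 mm high, with a slot along its y, 17 mm wide and floored 6 mm above the bench; the medium ring stands in its middle, face to the slot's side walls. Origin: centre of its underside.
- sealant: White bottle, 44 mm diameter, 110 mm tall, a bystander. Origin: centre of its underside.
- elbow: Steel pipe fitting, about 50 mm, a bystander lying on the bench. Origin: its underside.
- wrench: Wrench, 200 mm long, lying on the bench, a bystander. Origin: under its middle.
Mind the look-alikes: they are no part of the job. Leave any orange look-alike of the bushing alone. What is shaped like the medium_ring but yellow is not meant.

How it is judged (in metres and radians):
On the way, in this order (a step that is already met when the one before it is completed fails the run):
1. the medium ring lies home on the wide collar, the bushing not yet on (z of medium_ring in the frame of stand between 0.026 and 0.032 m and horizontal distance between medium_ring and wide_collar below 0.006 m and (horizontal distance between medium_ring and post_left below 0.005 m or horizontal distance between medium_ring and post_right below 0.005 m) and angle between the z axis of medium_ring and the z axis of stand, either way round below 0.1 rad and z of wide_collar in the frame of stand between 0.013 and 0.019 m and (horizontal distance between wide_collar and post_left below 0.005 m or horizontal distance between wide_collar and post_right below 0.005 m) and not (z of bushing in the frame of stand between 0.045 and 0.051 m and horizontal distance between bushing and wide_collar below 0.006 m and (horizontal distance between bushing and post_left below 0.005 m or horizontal distance between bushing and post_right below 0.005 m) and angle between the z axis of bushing and the z axis of stand, either way round below 0.1 rad)), for 0.2 s.
2. the bushing sits home on the medium ring (z of medium_ring in the frame of stand between 0.026 and 0.032 m and horizontal distance between each of medium_ring, bushing and wide_collar below 0.006 m and (horizontal distance between medium_ring and post_left below 0.005 m or horizontal distance between medium_ring and post_right below 0.005 m) and angle between the z axis of each of medium_ring, bushing and the z axis of stand, either way round below 0.1 rad and z of bushing in the frame of stand between 0.045 and 0.051 m and (horizontal distance between bushing and post_left below 0.005 m or horizontal distance between bushing and post_right below 0.005 m)), for 0.2 s.
At the end, for the whole second after the job is handed in: On the post that holds the wide collar: wide collar on the plate, medium ring on it, bushing on top, each within 3 mm of its seated height, within 5 mm of the post's axis, 6 mm of the wide collar's axis and 0.1 rad of square to it, at rest; the narrow collar still home on the other post (all of step 2 and z of wide_collar in the frame of stand between 0.013 and 0.019 m and (horizontal distance between wide_collar and post_left below 0.005 m or horizontal distance between wide_collar and post_right below 0.005 m) and z of narrow_collar in the frame of stand between 0.013 and 0.019 m and (horizontal distance between narrow_collar and post_left below 0.005 m or horizontal distance between narrow_collar and post_right below 0.005 m) and linear speed of each of medium_ring, bushing, wide_collar below 0.02 m/s); the robot touches nothing.
It fails at once if the medium ring or the bushing falls down a post (faster than 0.4 m/s on it) (((horizontal distance between medium_ring and post_left below 0.01 m or horizontal distance between medium_ring and post_right below 0.01 m) and z of medium_ring in the frame of stand below 0.075 m and linear speed of medium_ring above 0.4 m/s) or ((horizontal distance between bushing and post_left below 0.01 m or horizontal distance between bushing and post_right below 0.01 m) and z of bushing in the frame of stand below 0.075 m and linear speed of bushing above 0.4 m/s)).
It fails at once if the narrow collar is disturbed (moved over 15 mm) (distance of narrow_collar from where it was at the start of the episode above 0.015 m).
It fails at once if the bottle is disturbed (moved over 30 mm) (distance of sealant from where it was at the start of the episode above 0.03 m).
It fails at once if the elbow fitting is disturbed (moved over 30 mm) (distance of elbow from where it was at the start of the episode above 0.03 m).
It fails at once if the wrench is disturbed (moved over 30 mm) (distance of wrench from where it was at the start of the episode above 0.03 m).
It also fails if it takes over 72 s, if anything falls off the work surface, if the arm or the gripper's body presses on something with over 40 N, if the wrist force passes 120 N, or if a joint passes its speed limit or range.

## Robot

A 7-joint arm with a two-finger parallel gripper is mounted at the origin on the work surface. World frame = base frame: x ahead of the robot, y to its left, z up, the work surface at z = 0. Lengths are in mm, angles in rad, forces in N, time in s.
With the tool pointing down it reaches from about 400 to 875 mm from the base axis. Payload 4.4 kg.
Tool frame: the origin (TCP) lies on the centre line of the jaws, within the pads' length; the fingertips stand 25 mm ahead of it and the grasp point (between the pads) lies 6 mm ahead of it (ctrl.finger_overhang is the distance from the TCP to the fingertips, in mm); z points along the fingers, y is the line along which they close (so a half turn about z gives the same grasp; the last joint's range is limited). The gripper opens to 85 mm and grips with 20 to 120 N. Pads are 22 mm wide; open, the fingers measure 114 mm over their backs; the gripper's body (76 mm by 85 mm) begins 54 mm behind the grasp point. The pads swing forward as they close: fully open they stand 13 mm farther back than shut.
Start: joints at [1.134, 0.628, 0.038, 1.517, -0.027, 0.996, -0.02], TCP at [235.562, -605.828, 256.313] pointing down, gripper open.
Joint ranges: [-3.06, 3.06], [-0.37, 2.12], [-1.25, 1.32], [0.18, 2.47], [-1.1, 4.24], [0.23, 1.98], [-2.94, 2.94]. Speed limits (rad/s): [2.57, 2.57, 3.14, 3.14, 3.14, 3.14, 3.14].

## Interface

Orientations are given as [roll, pitch, yaw] about the fixed x, y, z axes, in that order (R = Rz(yaw) Ry(pitch) Rx(roll)).
In Python, from cell import ctrl gives the robot as it stands. The module is installed in compiled form; this text tells all that it offers.
- The arm moves only by the tool play_rows, never from a script. Its argument "targets" is a list of rows, each a list of 5 numbers: the closure, from 0 (fully open) to 1 (shut), then the shift along the tool's x, y, z in cm, then the turn about the tool's z in degrees. In form: [[gripper, dx, dy, dz, spin], ...]. A call has 1 to 10 rows; each row is the pose to reach, as a shift and turn from the pose commanded when the call began, along the tool's axes at that moment; what a row does not reach only later rows make up. A row lasts 1/10 s, in which the tool goes at most 50 mm and 8.59 degrees, less where a joint would pass 70% of its speed; a pose out of reach is approached as far as the arm can. A call with a gripper value outside its range is refused whole. The fingers move at their own pace and stop on an object; the grip force is fixed at half the most. Time passes only in rows, so rows that repeat a pose let the fingers close. It gives the time, the measured TCP pose, the force, the opening and the grip force at its end, in the units of the state.
- ctrl.read_state(): the state, without advancing time (a new reading comes with each control period).
- ctrl.get_image(name): name is "side" or "top" or "wrist"; returns (picture, depth): 480x640x3 uint8, red, green, blue; 480x640 float32, mm along the optical axis (not along the pixel's ray), 0 where there is no reading.
- ctrl.calibration(name): a dict with "vfov" (degrees; the focal length in pixels is half the picture's height over the tangent of half this angle, whatever the lens; pixels are square), "cx", "cy" (the principal point, pixels), "k1" (the pictures are not rectified: a ray, as slopes to the right and down, at radius r is drawn at 1 + k1 r^2 times it, then the intrinsics apply), "extrinsics" (4x4, takes a point from camera to world coordinates); the wrist camera has in their place "mount" (4x4, takes a point from camera to tool coordinates, whose origin is the TCP and whose axes are the flange's). Camera axes: x right, y down, z forward; pixel columns grow to the right and rows downward; lengths in mm; the calibration is good to about 2 mm. A picture is of the moment at which its call begins: read the wrist's pose just before it. calibration takes no time and is no camera call.
- ctrl.finish_job(): hands the job in; it is judged then, once.
Trained networks look in the newest picture that a camera, given by its name, has taken for a name from the list of things; names that differ only in an ending like _2 or _b are one class to them, and where a whole thing is asked for, a point or a joint stands for the part that bears it (a point fixed in the world has none). Each returns a list of dicts, best first, with "confidence" (0 to 1); they miss things now and then, are a little off and sometimes report something else, mostly with a low value. They report only what shows in the picture. A call takes as long as a camera call. They do not tell look-alikes from the thing itself.
- ctrl.search_frame(camera, name): "bbox" ([left, top, right, bottom] in pixels, round what is visible of it).
- ctrl.trace(camera, name): "pixels" (480x640 bool, what is visible of it) and "bbox" ([left, top, right, bottom] in pixels, round what is visible of it).
The state is a dict: "clock": time; "qpos": joint angles; "qd": joint speeds; "tau": joint torques, N m; "eef_pos": TCP position; "tool_rot": TCP orientation; "force": force on the tool from outside, world axes, zero at the start; "torque": the same for the moment, N m; "width": finger opening in mm; "gripper_force": force on a finger pad.
Only numpy, scipy, OpenCV 4.12 (cv2) and the standard library are available. Lean on these libraries where they do the work, as an engineer would, in place of code of your own. Each camera call takes 0.05 s, during which the arm holds its last target. There are 200 camera calls.

## Working session

There is one attempt and no reset: what is moved stays moved. The work goes in short steps, Python scripts to look and compute and a tool call to move; the robot and the scene stay as the last step left them, time stands still between calls to the robot, and variables do not carry over. Pictures are saved under pics/ and viewed, at most 10 in all, crops included, and the job is handed in when it is done.

Besides the shell and the picture viewer there is one more tool, called after "Request:" as a command line: name --pt "numbers of a row" for each row, then --argument value for the rest. play_rows: Moves the arm, as the interface text tells. Its arguments: {"type":"object","properties":{"targets":{"type":"array"}},"required":["targets"]}

```bash
mkdir -p pics
cat > h.py <<'E'
import numpy as np, cv2
from cell import ctrl
from scipy.spatial.transform import Rotation as R
def T_of(name,st=None):
    c=ctrl.calibration(name)
    if name!='wrist': return c,np.array(c['extrinsics'])
    T=np.eye(4);T[:3,:3]=R.from_euler('xyz',st['tool_rot']).as_matrix();T[:3,3]=st['eef_pos']
    return c,T@np.array(c['mount'])
def rays(c,uv):
    f=240/np.tan(np.radians(c['vfov'])/2)
    d=(np.atleast_2d(uv).astype(float)-[c['cx'],c['cy']])/f
    s=d.copy()
    for _ in range(10): s=d/(1+c['k1']*(s**2).sum(1,keepdims=True))
    return np.c_[s,np.ones(len(s))]
def pts(c,T,uv,z): # depth
    return (rays(c,uv)*np.reshape(z,(-1,1)))@T[:3,:3].T+T[:3,3]
def plane(c,T,uv,h):
    d=rays(c,uv)@T[:3,:3].T
    return T[:3,3]+d*((h-T[2,3])/d[:,2:])
def shot(name,fn=None):
    st=ctrl.read_state(); im,d=ctrl.get_image(name)
    if fn: cv2.imwrite('pics/'+fn,im[:,:,::-1])
    c,T=T_of(name,st); return st,im,d,c,T
def cloud(d,c,T,mask=None):
    m=(d>0) if mask is None else (d>0)&mask
    v,u=np.nonzero(m); return np.c_[u,v],pts(c,T,np.c_[u,v],d[v,u])
E
python3 - <<'E'
from h import *
print(ctrl.read_state())
for n in ['top','side','wrist']:
    st,im,d,c,T=shot(n,n+'0.png'); print(n,{k:v for k,v in c.items() if k!='extrinsics'},T[:3,3])
    if n=='wrist':continue
    for o in ['stand','wide_collar','narrow_collar','medium_ring','bushing','holder','sealant','elbow','wrench']:
        for r in ctrl.trace(n,o)[:3]:
            uv,p=cloud(d,c,T,r['pixels']); 
            print(o,round(r['confidence'],2),np.round(r['bbox']),np.median(p,0).round() if len(p) else None,np.percentile(p[:,2],98).round() if len(p) else '', im[r['pixels']].mean(0).round())
E
```

```text
{'clock': 0.0, 'qpos': array([ 1.13420066,  0.62934272,  0.03843145,  1.51834969, -0.02697234,
        0.99627914, -0.02001371]), 'qd': array([ 7.11433925e-04,  1.48440793e-05, -7.82323609e-04, -8.71271629e-04,
        6.53525986e-06,  1.42264201e-03,  4.35734351e-04]), 'tau': array([ 1.54872018e-04, -5.63395858e+01,  1.22634351e+00, -1.93446833e+01,
        1.10880670e-02,  1.04918561e-02, -6.51873094e-06]), 'eef_pos': array([ 235.35533531, -605.2918047 ,  255.39690967]), 'tool_rot': array([-3.13973196e+00,  4.09472892e-05,  3.70805951e-01]), 'force': array([-0.38130921,  0.16849484, -0.00113632]), 'torque': array([-0.04554852,  0.00417997, -0.0115435 ]), 'gripper_force': 0.0, 'width': 85.54920952380407}
top {'vfov': 48.523011294509104, 'cx': 312.85670560182825, 'cy': 235.01677597078077, 'k1': -0.16119527708295378} [ 352.02029674   90.96601708 1275.62650535]
stand 0.91 [409. 212. 501. 260.] [ 590. -247.   11.] 68.0 [50. 50. 47.]
wide_collar 0.8 [413. 220. 444. 254.] [ 586. -165.   22.] 28.0 [94. 93. 90.]
narrow_collar 0.67 [269. 265. 294. 279.] [489. 180.  59.] 68.0 [73. 72. 69.]
na
[... 1730 characters left out ...]
8. 426.] [ 586. -308.   21.] 24.0 [101.  98.  94.]
wrench 0.92 [207. 142. 218. 195.] [401. 417.   7.] 11.0 [122. 117. 111.]
wrench 0.66 [252. 205. 281. 234.] [487. 176.  43.] 66.0 [86. 82. 75.]
wrist {'vfov': 59.173441282469504, 'cx': 319.92120200856766, 'cy': 245.37251569025346, 'k1': 0.017338000223413988, 'mount': array([[-7.64414207e-04, -9.66348859e-01, -2.57233938e-01,
         6.42412069e+01],
       [ 9.99998959e-01, -1.05338970e-03,  9.85595143e-04,
         1.79261441e+00],
       [-1.22339632e-03, -2.57232917e-01,  9.66348658e-01,
        -1.17134397e+02],
       [ 0.00000000e+00,  0.00000000e+00,  0.00000000e+00,
         1.00000000e+00]])} [ 296.1124831 -584.1953868  373.4600822]
```

View pics/top0.png

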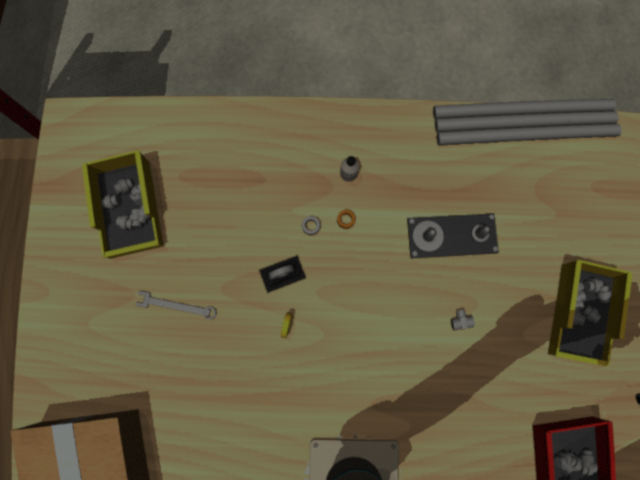

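Run:
```python
import cv2
a=cv2.imread('pics/top0.png'); s=cv2.imread('pics/side0.png')
A=cv2.resize(a[195:345,240:380],(560,600))
cv2.imwrite('pics/crop.png',A)
```

```text
(no output)
```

View pics/crop.png

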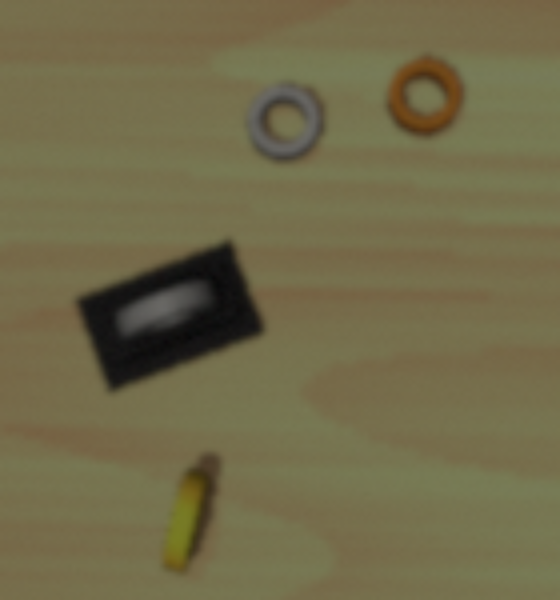

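The top view shows these candidates:
- **Medium ring:** steel ring in the black holder (282,272), against the yellow look-alike (287,323). I choose the steel one.
- **Bushing:** steel tube (311,225), against the orange look-alike (346,218). I choose the steel one. The narrow collar (482,233) looks similar but is on a post.
- **Wide collar:** on the post at (428,235).

The tool only ever points down, so the plan is: lift the ring by its thickness, stand it on clear bench, tip it flat, then regrip it across the diameter.

```bash
cat >> h.py <<'E'
def go(x,y,z,yaw=None):
    "print shift in tool axes (cm) and spin (deg), from measured pose"
    st=ctrl.read_state(); M=R.from_euler('xyz',st['tool_rot']).as_matrix()
    d=M.T@(np.array([x,y,z])-st['eef_pos'])/10
    s=None
    if yaw is not None:
        s=-np.degrees(yaw-st['tool_rot'][2]); s=(s+90)%180-90
    print('shift cm',d.round(2),'spin',s,'now',st['eef_pos'].round(1),st['tool_rot'].round(4))
E
python3 - <<'E'
from h import *
print(ctrl.finger_overhang)
st,im,d,c,T=shot('top')
def rect(P): 
    r=cv2.minAreaRect(P[:,:2].astype(np.float32)); b=cv2.boxPoints(r); e=[b[1]-b[0],b[2]-b[1]]
    e=max(e,key=np.linalg.norm); return np.round(r[0]),np.round(r[1]),np.degrees(np.arctan2(e[1],e[0]))%180
for o,h in [('holder',20),('stand',10)]:
    r=ctrl.trace('top',o)[0]; v,u=np.nonzero(r['pixels']); print(o,rect(plane(c,T,np.c_[u,v],h)),'long axis deg')
for o,i in [('wide_collar',0),('bushing',0)]:
    r=ctrl.trace('top',o)[i]; v,u=np.nonzero(r['pixels']); print(o,rect(plane(c,T,np.c_[u,v],23)))
uv,P=cloud(d,c,T); 
m=(abs(P[:,0]-487)<70)&(abs(P[:,1]-180)<70)&(P[:,2]>30); print('ring',rect(P[m]),P[m].max(0))
m=(abs(P[:,0]-590)<80)&(abs(P[:,1]+230)<130)&(P[:,2]>50);print('posts',P[m].round())
go(500,175,300,np.radians(-71))
E
```

```text
25.0
holder (array([489., 180.]), array([58., 98.]), np.float32(111.74838)) long axis deg
stand (array([494., 183.]), array([22., 61.]), np.float32(113.3957)) long axis deg
wide_collar (array([ 586., -169.]), array([75., 74.]), np.float32(45.03559))
bushing (array([604., 114.]), array([44., 41.]), np.float32(1.3127455))
ring (array([491., 181.]), array([15., 60.]), np.float32(112.66949)) [506.0393315  209.55170871  69.52293483]
posts [[ 608. -296.   61.]
 [ 606. -292.   61.]
 [ 606. -293.   63.]
 [ 606. -296.   63.]
 [ 605. -298.   64.]
 [ 605. -300.   65.]
 [ 605. -302.   66.]
 [ 606. -292.   51.]
 [ 604. -291.   60.]
 [ 602. -292.   67.]
 [ 603. -294.   66.]
 [ 602. -295.   72.]
 [ 601. -297.   74.]
 [ 602. -300.   72.]
 [ 603. -304.   67.]
 [ 603. -290.   50.]
 [ 601. -289.   60.]
 [ 601. -291.   62.]
 [ 600. -292.   65.]
 [ 599. -293.   72.]
 [ 599. -295.   72.]
 [ 599. -296.   75.]
 [ 600. -300.   71.]
 [ 600. -303.   70.]
 [ 601. -308.   63.]
 [ 596. -162.   58.]
 [ 594. -162.   69.]
 [ 596. -167.   60.]
 [ 596. -169.   60.]
 [ 595. -170.   64.]
 [ 595. -173.   64.]
 [ 600. -28
[... 2170 characters left out ...]
.]
 [ 582. -162.   60.]
 [ 581. -163.   65.]
 [ 581. -165.   65.]
 [ 580. -167.   67.]
 [ 579. -168.   73.]
 [ 580. -171.   70.]
 [ 581. -174.   66.]
 [ 582. -178.   62.]
 [ 585. -292.   56.]
 [ 586. -295.   55.]
 [ 585. -297.   57.]
 [ 584. -298.   62.]
 [ 586. -303.   53.]
 [ 579. -159.   60.]
 [ 578. -161.   64.]
 [ 579. -163.   63.]
 [ 579. -166.   62.]
 [ 578. -167.   67.]
 [ 578. -170.   66.]
 [ 578. -171.   69.]
 [ 579. -175.   65.]
 [ 578. -160.   55.]
 [ 576. -161.   64.]
 [ 577. -164.   60.]
 [ 577. -166.   62.]
 [ 576. -168.   65.]
 [ 576. -170.   65.]
 [ 576. -173.   64.]]
shift cm [ 52.94 -63.2   -4.37] spin -87.75919171119364 now [ 235.5 -605.8  256.3] [ 3.1416 -0.      0.3707]
```

Request:
play_rows --pt "0 4.8 -5.7 -0.5 -8" --pt "0 9.6 -11.5 -1 -16" --pt "0 14.4 -17.2 -1.5 -24" --pt "0 19.2 -23 -2 -32" --pt "0 24 -28.7 -2.5 -40" --pt "0 28.8 -34.5 -3 -48" --pt "0 33.7 -40.2 -3.5 -56" --pt "0 38.5 -46 -4 -64" --pt "0 43.3 -51.7 -4 -72" --pt "0 48.1 -57.5 -4 -80"

```text
clock: 2.3
eef_pos: [395.9, -131.4, 287.8]
tool_rot: [3.14, 0.001, 1.772]
force: [1.8, -0.0, -0.4]
width: 85.5
gripper_force: 0.0
```

Run:
```python
from h import *
go(500,175,250,np.radians(112.2))
```

```text
shift cm [27.94 16.33  3.77] spin -10.658462354385307 now [ 395.9 -131.4  287.8] [3.1404e+00 1.1000e-03 1.7722e+00]
```

Request:
play_rows --pt "0 4 2.3 0.5 -5" --pt "0 8 4.7 1 -10.7" --pt "0 12 7 1.5 -10.7" --pt "0 16 9.3 2 -10.7" --pt "0 20 11.7 3 -10.7" --pt "0 24 14 3.7 -10.7" --pt "0 27.9 16.3 3.7 -10.7" --pt "0 27.9 16.3 3.7 -10.7" --pt "0 27.9 16.3 3.7 -10.7" --pt "0 27.9 16.3 3.7 -10.7"

```text
clock: 3.3
eef_pos: [500.6, 170.9, 250.0]
tool_rot: [-3.141, 0.001, 1.952]
force: [-1.0, -0.3, -0.2]
width: 85.3
gripper_force: 0.0
```

Run:
```python
from h import *
st,im,d,c,T=shot('wrist','w1.png')
uv,P=cloud(d,c,T)
def rect(P): 
    r=cv2.minAreaRect(P[:,:2].astype(np.float32)); b=cv2.boxPoints(r); e=[b[1]-b[0],b[2]-b[1]]
    e=max(e,key=np.linalg.norm); return np.round(r[0],1),np.round(r[1],1),np.degrees(np.arctan2(e[1],e[0]))%180
m=(abs(P[:,0]-489)<60)&(abs(P[:,1]-180)<60)
for lo,hi in [(35,75),(50,75),(12,75)]:
    q=P[m&(P[:,2]>lo)&(P[:,2]<hi)]; print(lo,len(q),rect(q),np.percentile(q[:,2],99))
print('bench',np.median(P[abs(P[:,2])<10][:,2]))
go(489,180,70,np.radians(112.2))
```

```text
35 1454 (array([487.3, 177.2]), array([14. , 58.4]), np.float32(112.09391)) 65.57536165591597
50 1280 (array([487.5, 176.8]), array([14. , 51.2]), np.float32(112.098045)) 65.60567515459402
12 3682 (array([487.7, 176.5]), array([33., 80.]), np.float32(112.39867)) 65.18806114813233
bench -0.36894520272556974
shift cm [ 1.33 -0.72 18.02] spin -0.37866304078141866 now [500.7 170.6 250.2] [-3.1408e+00  1.1000e-03  1.9517e+00]
```

View pics/w1.png

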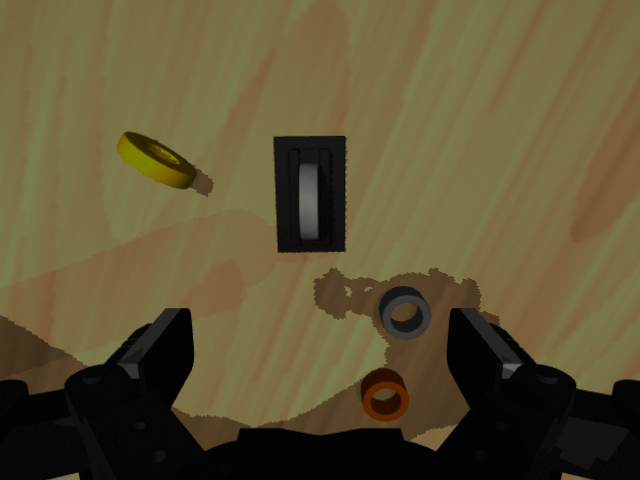

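The picture confirms the steel ring in the black holder at (310,200). The yellow ring is at (158,160), the steel bushing at (405,313) and the orange look-alike at (385,393).

Run:
```python
from h import *
go(487.4,177,66,np.radians(112.2))
```

```text
shift cm [ 1.11 -0.98 18.42] spin -0.37866304078141866 now [500.7 170.6 250.2] [-3.1408e+00  1.1000e-03  1.9517e+00]
```

Request:
play_rows --pt "0 1.1 -1 4 -0.4" --pt "0 1.1 -1 8 -0.4" --pt "0 1.1 -1 12 -0.4" --pt "0 1.1 -1 15 -0.4" --pt "0 1.1 -1 17 -0.4" --pt "0 1.1 -1 18.4 -0.4" --pt "0 1.1 -1 18.4 -0.4" --pt "1 1.1 -1 18.4 -0.4" --pt "1 1.1 -1 18.4 -0.4" --pt "1 1.1 -1 18.4 -0.4"

```text
clock: 4.35
eef_pos: [488.1, 178.7, 67.2]
tool_rot: [3.14, 0.0, 1.96]
force: [0.5, -0.1, 1.4]
width: 44.1
gripper_force: 0.0
```

Request:
play_rows --pt "1 0 0 0 0" --pt "1 0 0 0 0" --pt "1 0 0 0 0" --pt "1 0 0 0 0"

```text
clock: 4.75
eef_pos: [487.8, 178.9, 66.9]
tool_rot: [3.141, 0.0, 1.961]
force: [0.5, -0.3, 6.3]
width: 12.7
gripper_force: 58.8
```

Run:
```python
from h import *
st=ctrl.read_state(); print(st['width'],st['gripper_force'],st['force'])
go(480,10,63,0)
```

```text
12.658284041652594 58.82585875588134 [ 0.45154418 -0.33768814  6.27548311]
shift cm [-15.33  -7.15   0.38] spin -67.65432055411776 now [487.8 178.9  66.9] [3.1405e+00 3.0000e-04 1.9608e+00]
```

Request:
play_rows --pt "1 0 0 -2 0" --pt "1 0 0 -4 0" --pt "1 -1 -0.5 -6 0" --pt "1 -4 -1.9 -6 0" --pt "1 -7 -3.3 -6 0" --pt "1 -10 -4.7 -6 0" --pt "1 -13 -6.1 -6 0" --pt "1 -15 -8 -6 0" --pt "1 -15 -9 -5 0" --pt "1 -15 -9 -3 0"

```text
clock: 5.75
eef_pos: [460.3, 3.8, 96.6]
tool_rot: [-3.142, 0.001, 1.957]
force: [0.0, 0.2, -1.5]
width: 12.6
gripper_force: 59.3
```

Run:
```python
from h import *
st=ctrl.read_state(); print(st['width'],st['gripper_force'],st['force'])
go(465,2,61.5)
shot('wrist','w2.png')
```

```text
12.600682619418627 59.25577032298705 [ 0.02217517  0.17559038 -1.45875851]
shift cm [-0.34  0.36  3.51] spin None now [460.3   3.8  96.6] [-3.1415e+00  1.1000e-03  1.9574e+00]
```

View pics/w2.png

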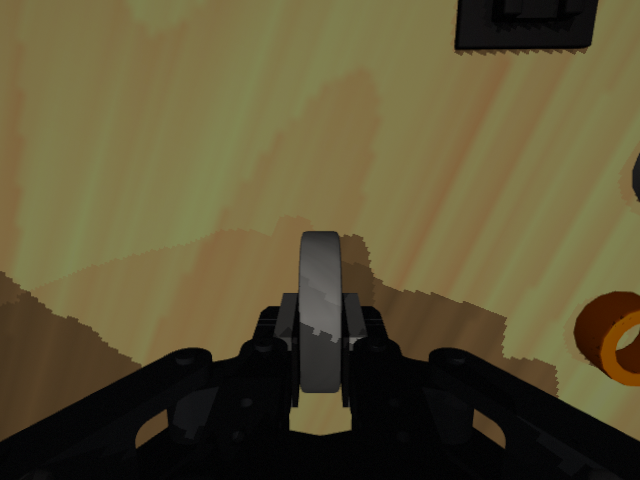

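The ring is held upright between the pads at (320,310), and the bench around it is clear. Next I lower it onto the bench and release.

Request:
play_rows --pt "1 0 0 1.5 0" --pt "1 0 0 2.8 0" --pt "1 0 0 3.3 0" --pt "1 0 0 3.5 0" --pt "1 0 0 3.5 0" --pt "0.8 0 0 3.5 0" --pt "0.6 0 0 3.5 0" --pt "0 0 0 3.5 0" --pt "0 0 0 3.5 0" --pt "0 0 0 3.5 0"

```text
clock: 6.8
eef_pos: [461.3, 5.8, 61.4]
tool_rot: [3.141, 0.0, 1.961]
force: [-0.3, -0.1, 0.3]
width: 74.3
gripper_force: 0.0
```

Request:
play_rows --pt "0 0 0 0 0" --pt "0 0 0 0 0" --pt "0 0 1.5 0 0" --pt "0 0 2.5 0 0" --pt "0 0 3.5 0 0" --pt "0 0 4.2 0 0" --pt "0 0 4.9 0 0" --pt "0 0 5.6 0 0" --pt "0 0 6.2 0 0" --pt "0 0 6.2 0 0"

```text
clock: 7.8
eef_pos: [519.5, 29.9, 61.2]
tool_rot: [3.14, -0.0, 1.961]
force: [0.4, -0.9, 0.8]
width: 85.4
gripper_force: 0.0
```

Run:
```python
from h import *
go(460,3.8,200)
```

```text
shift cm [ -0.15  -6.48 -13.89] spin None now [519.5  29.9  61.2] [ 3.1404e+00 -1.0000e-04  1.9610e+00]
```

Request:
play_rows --pt "0 0 0 -3 0" --pt "0 0 0 -7 0" --pt "0 0 0 -12 0" --pt "0 0 -1 -17 0" --pt "0 0 -2 -19 0" --pt "0 0 -2 -19 0"

```text
clock: 8.4
eef_pos: [500.5, 21.3, 254.3]
tool_rot: [3.137, 0.003, 1.96]
force: [-0.4, 0.4, 0.2]
width: 85.5
gripper_force: 0.0
```

```bash
cat >> h.py <<'E'
def ringfit(P,zlo,zhi,c0,rad):
    m=(np.linalg.norm(P[:,:2]-c0,axis=1)<rad)&(P[:,2]>zlo)&(P[:,2]<zhi); q=P[m]
    (x,y),r=cv2.minEnclosingCircle(q[:,:2].astype(np.float32)); return len(q),np.round([x,y,2*r],1),np.median(q[:,2]).round(1)
E
python3 - <<'E'
from h import *
st,im,d,c,T=shot('wrist','w3.png')
uv,P=cloud(d,c,T); print(st['eef_pos'])
m=(P[:,2]>8)&(P[:,2]<80)&(abs(P[:,0]-510)<70)&(abs(P[:,1]-20)<65)
print(m.sum(),np.percentile(P[m],[1,50,99],axis=0).round(1)); print(ringfit(P,8,70,np.median(P[m],0)[:2],50))
E
```

```text
[500.48727881  21.31068157 254.25665332]
2944 [[469.   -9.3  10.5]
 [496.6  19.3  13.5]
 [524.9  46.8  15.3]]
(2944, array([497.3,  18.3,  60. ]), np.float64(13.5))
```

View pics/w3.png

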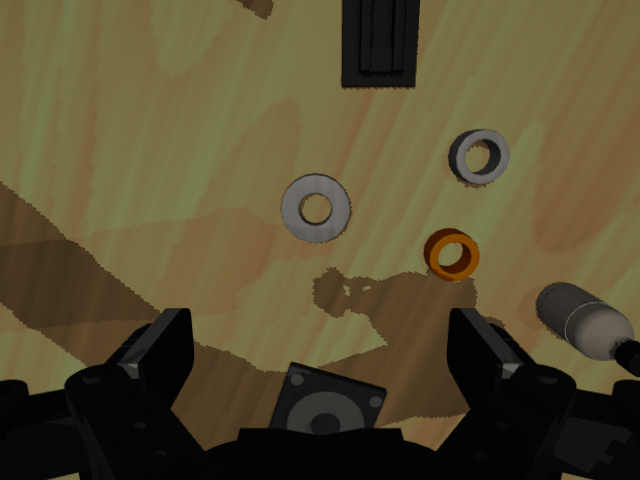

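The ring lies flat at (316,208), measured diameter 60.0 mm, so that check passes. The steel bushing is at (480,157) and the orange one at (452,255). Before regripping I'll measure how far the open fingertips reach.

Run:
```python
from h import *
st,im,d,c,T=shot('wrist')
C=np.array(c['mount']); v,u=np.nonzero((d>0)&(d<200)); p=pts(c,C,np.c_[u,v],d[v,u])
m=abs(p[:,1])<62
for s in (-1,1):
    q=p[(p[:,1]*s>30)&(p[:,1]*s<65)]; print('finger tip z (tool) max', np.percentile(q[:,2],[90,99,99.9]).round(1), q[np.argmax(q[:,2])].round(1))
uv,P=cloud(d,c,T); print(ringfit(P,8,70,[497,18],50))
go(497.3,18.3,60)
```

```text
finger tip z (tool) max [-5.8  8.8 11.9] [ -6.8 -44.   13.5]
finger tip z (tool) max [-5.6  8.8 12. ] [-1.6 42.4 13.3]
(2980, array([497. ,  18.5,  59.7]), np.float64(13.5))
shift cm [-0.17 -0.34 19.11] spin None now [499.8  21.3 251.1] [-3.1415e+00  7.0000e-04  1.9601e+00]
```

Request:
play_rows --pt "0 -0.1 -0.2 5 0" --pt "0 -0.2 -0.3 10 0" --pt "0 -0.2 -0.3 15 0" --pt "0 -0.2 -0.3 18 0" --pt "0 -0.2 -0.3 20.5 0" --pt "0 -0.2 -0.3 22.3 0" --pt "0 -0.2 -0.3 22.9 0" --pt "0 -0.2 -0.3 22.9 0" --pt "0.5 -0.2 -0.3 22.9 0" --pt "0.5 -0.2 -0.3 22.9 0"

```text
clock: 9.5
eef_pos: [498.6, 18.9, 22.9]
tool_rot: [3.14, 0.0, 1.961]
force: [1.3, 1.1, 1.9]
width: 59.0
gripper_force: 1.3
```

Request:
play_rows --pt "1 0 0 0 0" --pt "1 0 0 0 0" --pt "1 0 0 0 0"

```text
clock: 9.8
eef_pos: [498.5, 18.8, 23.4]
tool_rot: [3.14, 0.001, 1.961]
force: [-2.0, 0.7, 8.1]
width: 56.7
gripper_force: 64.6
```

Run:
```python
from h import *
st=ctrl.read_state();go(575,-150,250)
```

```text
shift cm [-18.53   0.7  -22.64] spin None now [498.5  18.8  23.4] [3.1401e+00 6.0000e-04 1.9605e+00]
```

Request:
play_rows --pt "1 0 0 -2 0" --pt "1 0 0 -5 0" --pt "1 -1 0 -9 0" --pt "1 -4 0.1 -13 0" --pt "1 -8 0.3 -16 0" --pt "1 -12 0.4 -17.7 0" --pt "1 -16 0.5 -17.7 0" --pt "1 -20 0.7 -17.7 0" --pt "1 -24 0.8 -17.7 0" --pt "1 -27 1 -17.7 0"

```text
clock: 10.8
eef_pos: [609.8, -231.0, 199.4]
tool_rot: [-3.141, 0.002, 1.958]
force: [0.4, -0.2, -2.3]
width: 56.5
gripper_force: 65.3
```

Request:
play_rows --pt "1 -1 0 0 0" --pt "1 -1 0 0 0" --pt "1 -1 0 0 0"

```text
clock: 11.1
eef_pos: [613.2, -234.7, 199.2]
tool_rot: [-3.141, -0.002, 1.962]
force: [0.5, 0.6, -1.3]
width: 56.6
gripper_force: 65.2
```

Run:
```python
from h import *
st,im,d,c,T=shot('wrist','w4.png')
print(st['eef_pos'],st['tool_rot'],st['width'],st['gripper_force'])
uv,P=cloud(d,c,T)
print('collar',ringfit(P,17,27,[587,-168],50))
# upper-surface only ring
m=(np.linalg.norm(P[:,:2]-[587,-168],axis=1)<30)&(P[:,2]>68)&(P[:,2]<80); print('tip',m.sum(),P[m].mean(0))
C=np.array(c['mount']); q=pts(c,C,uv,d[uv[:,1],uv[:,0]])
near=(q[:,2]>-5)&(q[:,2]<40)&(abs(q[:,1])<27); a=q[near]; print('held',len(a),np.percentile(a,[1,50,99],axis=0).round(1))
```

```text
[ 613.15597699 -234.69269495  199.17323569] [-3.14142586e+00 -1.67052047e-03  1.96204248e+00] 56.552657195294834 65.23416178766638
collar (8947, array([ 585.4, -172.2,   76.6]), np.float64(21.5))
tip 487 [ 585.44964472 -172.56361415   70.67835524]
held 19890 [[-26.5 -26.2   8.7]
 [  3.   -0.5  10.1]
 [ 29.9  25.9  21.2]]
```

View pics/w4.png

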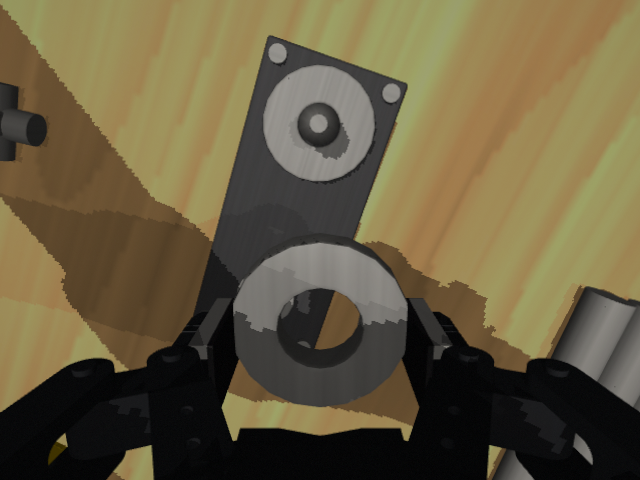

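The ring is held level at (320,320), and the target post with the wide collar is at (319,123). I'll now fit the held ring's centre in the tool frame.

Run:
```python
from h import *
st,im,d,c,T=shot('wrist')
uv,P=cloud(d,c,T); C=np.array(c['mount']); q=pts(c,C,uv,d[uv[:,1],uv[:,0]])
s=(abs(q[:,2]-10)<3)&(abs(q[:,1])<5)&(abs(q[:,0])<45); a=q[s]
x=np.sort(a[:,0]); g=np.diff(x).argmax(); print('x ext',x[0],x[g],x[g+1],x[-1],'outer mid',(x[0]+x[-1])/2,'bore mid',(x[g]+x[g+1])/2)
s=(abs(q[:,2]-10)<3)&(abs(q[:,0]-2)<4)&(abs(q[:,1])<29); y=np.sort(q[s][:,1]); g=np.diff(y).argmax(); print('y bore',y[g],y[g+1])
s=(abs(q[:,2]-10)<2.5)&(np.hypot(q[:,0]-2,q[:,1])<28); A=np.c_[q[s][:,:2],np.ones(s.sum())]; k=np.linalg.lstsq(A,q[s][:,2],rcond=None)[0]; print('plane tilt',k)
print('collar',ringfit(P,17,27,[585.4,-172],50))
```

```text
x ext -28.957139454117566 -11.164288976088784 13.707967933317462 30.80235525583838 outer mid 0.922607900860406 bore mid 1.2718394786143392
y bore -14.000755869674428 11.743079601011145
plane tilt [8.79590746e-04 1.35824630e-03 1.00282095e+01]
collar (8919, array([ 585.4, -172.1,   76.4]), np.float64(21.5))
```

Run:
```python
from h import *
go(586.7,-172.9,115)
```

```text
shift cm [ 6.66 -0.13  8.45] spin None now [ 613.4 -234.1  199.5] [ 3.1416e+00 -1.2000e-03  1.9636e+00]
```

Request:
play_rows --pt "1 2 0 0 0" --pt "1 4 -0.1 1 0" --pt "1 6 -0.1 3 0" --pt "1 6.7 -0.1 5 0" --pt "1 6.7 -0.1 7 0" --pt "1 6.7 -0.1 8.4 0" --pt "1 6.7 -0.1 8.4 0" --pt "1 6.7 -0.1 8.4 0" --pt "1 6.7 -0.1 8.4 0"

```text
clock: 12.1
eef_pos: [588.2, -174.8, 116.3]
tool_rot: [3.14, 0.001, 1.961]
force: [-0.7, -0.7, -0.7]
width: 57.1
gripper_force: 65.2
```

Run:
```python
from h import *
st,im,d,c,T=shot('wrist','w5.png')
print(st['force'])
uv,P=cloud(d,c,T);m=(np.linalg.norm(P[:,:2]-[586,-172],axis=1)<20)&(P[:,2]>65)&(P[:,2]<76); print('tip',m.sum(),P[m].mean(0) if m.any() else 0)
go(586.7,-172.9,45.6)
```

```text
[-0.73741876 -0.6718429  -0.7129207 ]
tip 226 [ 587.15619166 -176.15864362   69.88525783]
shift cm [ 0.25 -0.07  7.07] spin None now [ 588.2 -174.9  116.3] [3.1399e+00 1.2000e-03 1.9605e+00]
```

View pics/w5.png

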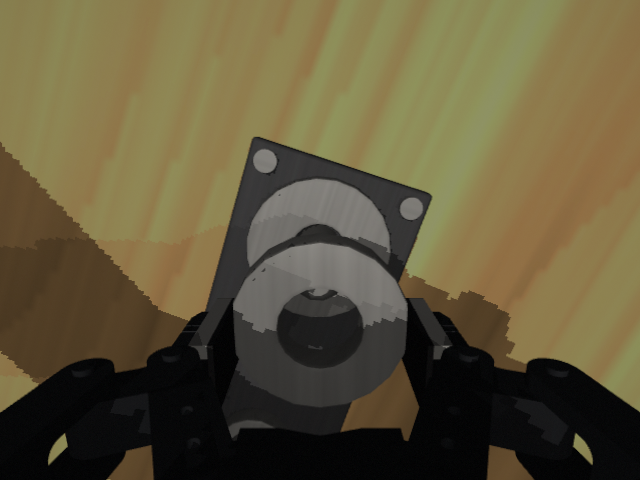

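The post tip shows through the ring bore at (319,293), so they're laterally aligned. I'll lower gently.

Request:
play_rows --pt "1 0.25 -0.1 0.5 0" --pt "1 0.25 -0.1 1.2 0" --pt "1 0.25 -0.1 1.9 0" --pt "1 0.25 -0.1 2.5 0" --pt "1 0.25 -0.1 3 0" --pt "1 0.25 -0.1 3.5 0" --pt "1 0.25 -0.1 4 0" --pt "1 0.25 -0.1 4 0"

```text
clock: 12.95
eef_pos: [585.0, -172.8, 74.4]
tool_rot: [-3.141, -0.001, 1.961]
force: [0.0, 0.3, -1.8]
width: 56.5
gripper_force: 65.2
```

Request:
play_rows --pt "1 0 0 0.5 0" --pt "1 0 0 1 0" --pt "1 0 0 1.5 0" --pt "1 0 0 2 0" --pt "1 0 0 2.4 0" --pt "1 0 0 2.7 0" --pt "1 0 0 2.8 0" --pt "1 0 0 2.9 0" --pt "1 0 0 2.9 0"

```text
clock: 13.85
eef_pos: [585.5, -172.8, 46.2]
tool_rot: [3.141, 0.0, 1.961]
force: [-0.2, -1.2, -2.2]
width: 56.7
gripper_force: 65.2
```

Request:
play_rows --pt "1 0 0 0.1 0" --pt "1 0 0 0.15 0" --pt "1 0 0 0.2 0" --pt "1 0 0 0.2 0"

```text
clock: 14.25
eef_pos: [585.7, -172.9, 45.5]
tool_rot: [3.141, 0.001, 1.961]
force: [-2.2, 0.4, 7.4]
width: 56.6
gripper_force: 66.3
```

Contact at TCP z = 45.5, which is 22 mm above the bench grasp height, so the ring is seated. I'll release and rise.

Request:
play_rows --pt "0.3 0 0 0 0" --pt "0 0 0 0 0" --pt "0 0 0 0 0" --pt "0 0 0 0 0" --pt "0 0 0 -2 0" --pt "0 0 0 -5 0" --pt "0 0 0 -9 0" --pt "0 -3 0 -13 0" --pt "0 -6.5 0 -15.5 0" --pt "0 -6.5 0 -15.5 0"

```text
clock: 15.25
eef_pos: [613.3, -239.9, 203.3]
tool_rot: [3.136, 0.009, 1.953]
force: [0.4, -0.2, -0.6]
width: 85.6
gripper_force: 0.0
```

Run:
```python
from h import *
st,im,d,c,T=shot('wrist','w6.png')
uv,P=cloud(d,c,T)
print('ring',ringfit(P,32,40,[586,-172],50),'collar',ringfit(P,17,27,[586,-172],50))
go(604+30,113-75,200)
go(604,113,200)
```

```text
ring (5545, array([ 585. , -173. ,   60.4]), np.float64(35.5)) collar (3338, array([ 585.5, -172.1,   76.5]), np.float64(21.4))
shift cm [24.59 12.4   0.03] spin None now [ 611.4 -236.5  200.9] [3.1388 0.0041 1.9557]
shift cm [ 3.267e+01  1.244e+01 -1.000e-02] spin None now [ 611.4 -236.5  200.9] [3.1388 0.0041 1.9557]
```

Step 1 checks out: ring top at 35.5 mm (36 expected), within about 1 mm of the collar's axis. Next is the bushing.

Request:
play_rows --pt "0 3 1.4 0 0" --pt "0 6.5 2.9 0 0" --pt "0 10 4.5 0 0" --pt "0 13.5 6.1 0 0" --pt "0 17 7.7 0 0" --pt "0 20.5 9.3 0 0" --pt "0 24 10.9 0 0" --pt "0 27.5 12.4 0 0" --pt "0 27.5 12.4 0 0" --pt "0 27.5 12.4 0 0"

```text
clock: 16.3
eef_pos: [619.0, 70.6, 198.3]
tool_rot: [-3.14, -0.001, 1.965]
force: [0.0, -0.5, -0.3]
width: 85.2
gripper_force: 0.0
```

Run:
```python
from h import *
st,im,d,c,T=shot('wrist','w7.png')
uv,P=cloud(d,c,T)
n,f,z=ringfit(P,19,30,[604,112],35); print('bushing',n,f,z)
px=uv[(np.linalg.norm(P[:,:2]-f[:2],axis=1)<24)&(P[:,2]>19)]; print('pix',px.mean(0),im[px[:,1],px[:,0]].mean(0))
go(f[0],f[1],24)
```

```text
bushing 1934 [605.7 110.6  43.9] 23.4
pix [325.87435367 163.28593588] [98.28645295 95.81127198 91.18407446]
shift cm [ 4.41  0.38 17.42] spin None now [619.4  68.5 198.2] [-3.1393e+00  1.0000e-04  1.9620e+00]
```

View pics/w7.png

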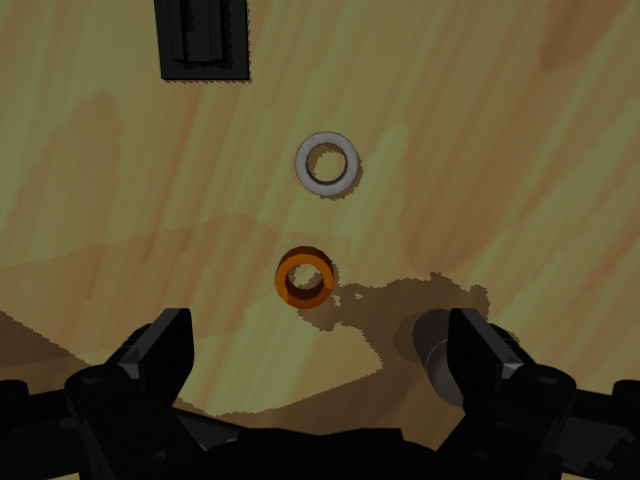

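The steel bushing is at (326,163), clear of the orange one at (305,277).

Request:
play_rows --pt "0 2.5 0.2 2 0" --pt "0 4.4 0.4 5 0" --pt "0 4.4 0.4 9 0" --pt "0 4.4 0.4 13 0" --pt "0 4.4 0.4 15.5 0" --pt "0 4.4 0.4 16.6 0" --pt "0 4.4 0.4 16.6 0" --pt "0.5 4.4 0.4 16.6 0" --pt "0.7 4.4 0.4 16.6 0" --pt "1 4.4 0.4 16.6 0"

```text
clock: 17.35
eef_pos: [608.2, 110.7, 34.7]
tool_rot: [3.139, 0.001, 1.96]
force: [0.7, 0.0, 7.4]
width: 43.9
gripper_force: 9.4
```

Request:
play_rows --pt "1 0 0 0 0" --pt "1 0 0 0 0" --pt "1 0 0 0 0"

```text
clock: 17.65
eef_pos: [608.2, 110.8, 35.3]
tool_rot: [3.139, 0.001, 1.96]
force: [-1.1, -1.2, 8.5]
width: 41.4
gripper_force: 59.5
```

Run:
```python
from h import *
go(613.5,-236,205)
```

```text
shift cm [-32.3  -12.64 -16.96] spin None now [608.2 110.8  35.3] [3.1394e+00 1.1000e-03 1.9603e+00]
```

Request:
play_rows --pt "1 0 0 -3 0" --pt "1 0 0 -7 0" --pt "1 0 0 -12 0" --pt "1 -3 -1.2 -16 0" --pt "1 -7 -2.8 -17 0" --pt "1 -11 -4.4 -17 0" --pt "1 -15 -6 -17 0" --pt "1 -19 -7.5 -17 0" --pt "1 -23 -9 -17 0" --pt "1 -27 -10.5 -17 0"

```text
clock: 18.65
eef_pos: [612.6, -180.8, 204.1]
tool_rot: [3.141, 0.001, 1.961]
force: [0.5, 0.2, -0.5]
width: 41.6
gripper_force: 61.3
```

Request:
play_rows --pt "1 -3 -1 0 0" --pt "1 -5.3 -2.1 0 0" --pt "1 -5.3 -2.1 0 0" --pt "1 -5.3 -2.1 0 0" --pt "1 -5.3 -2.1 0 0"

```text
clock: 19.15
eef_pos: [613.8, -234.1, 203.7]
tool_rot: [3.141, -0.001, 1.963]
force: [0.1, 0.3, -1.1]
width: 41.4
gripper_force: 61.3
```

Run:
```python
from h import *
st,im,d,c,T=shot('wrist','w8.png')
uv,P=cloud(d,c,T); C=np.array(c['mount']); q=pts(c,C,uv,d[uv[:,1],uv[:,0]])
print(st['width'],'ring',ringfit(P,32,40,[586,-172],50),'collar',ringfit(P,17,27,[586,-172],50))
m=(np.linalg.norm(P[:,:2]-[585.4,-172],axis=1)<15)&(P[:,2]>69)&(P[:,2]<76); print('tip',m.sum(),P[m].mean(0))
s0=(np.hypot(q[:,0],q[:,1])<35)&(q[:,2]>0)&(q[:,2]<40); print('z hist',np.percentile(q[s0][:,2],[2,10,50]))
zt=11
s=(abs(q[:,2]-zt)<3)&(abs(q[:,1])<4)&(abs(q[:,0])<35); x=np.sort(q[s][:,0]); g=np.diff(x).argmax(); print('x',x[0],x[g],x[g+1],x[-1])
s=(abs(q[:,2]-zt)<3)&(abs(q[:,0]-1)<4)&(abs(q[:,1])<21); y=np.sort(q[s][:,1]); g=np.diff(y).argmax(); print('y bore',y[g],y[g+1])
s=(abs(q[:,2]-zt)<2.5)&(np.hypot(q[:,0]-1,q[:,1])<20); A=np.c_[q[s][:,:2],np.ones(s.sum())]; print('tilt',np.linalg.lstsq(A,q[s][:,2],rcond=None)[0])
go(586.7,-172.9,125)
```

```text
41.44093057261421 ring (5356, array([ 584.8, -172.8,   60.2]), np.float64(35.5)) collar (3297, array([ 585.5, -172.2,   76.4]), np.float64(21.4))
tip 393 [ 585.31360374 -172.43712273   71.11480852]
z hist [ 1.59962915  8.13664937 12.32842486]
x -20.439934394784082 -11.022937666276697 15.207902623011861 23.535469621504788
y bore -14.239226730896117 12.066954407799983
tilt [-2.86192944e-03  1.27054155e-03  1.19399473e+01]
shift cm [ 6.67 -0.19  7.87] spin None now [ 613.9 -233.9  203.7] [ 3.1408e+00 -6.0000e-04  1.9633e+00]
```

View pics/w8.png

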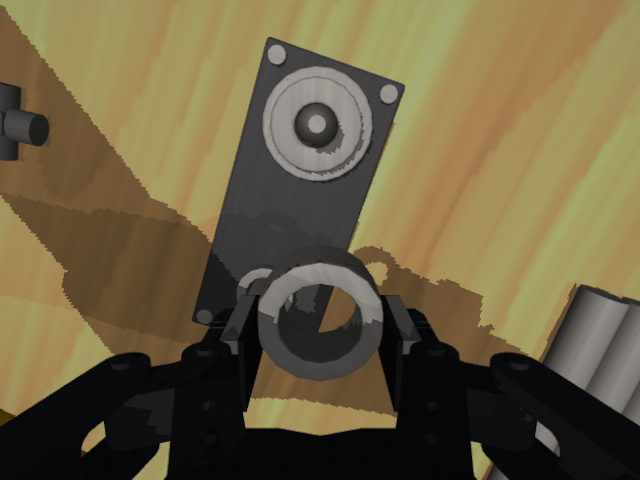

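The bushing is held level at (320,315), and the post with the ring on it is at (317,123).

Request:
play_rows --pt "1 2 -0.1 0 0" --pt "1 4 -0.2 1.5 0" --pt "1 6 -0.2 4 0" --pt "1 6.6 -0.2 6 0" --pt "1 6.6 -0.2 7.4 0" --pt "1 6.6 -0.2 7.8 0" --pt "1 6.6 -0.2 7.8 0" --pt "1 6.6 -0.2 7.8 0" --pt "1 6.6 -0.2 7.8 0"

```text
clock: 20.1
eef_pos: [587.4, -176.1, 126.1]
tool_rot: [3.14, 0.001, 1.96]
force: [0.5, -0.6, -1.3]
width: 41.4
gripper_force: 61.3
```

Run:
```python
from h import *
go(587,-173.5,71.3)
```

```text
shift cm [0.27 0.05 5.48] spin None now [ 587.4 -176.1  126.1] [3.1401e+00 1.2000e-03 1.9600e+00]
```

Request:
play_rows --pt "1 0.27 0 0.4 0" --pt "1 0.27 0 1 0" --pt "1 0.27 0 1.6 0" --pt "1 0.27 0 2.2 0" --pt "1 0.27 0 2.7 0" --pt "1 0.27 0 3.2 0" --pt "1 0.27 0 3.7 0" --pt "1 0.27 0 3.7 0"

```text
clock: 20.9
eef_pos: [585.1, -173.0, 87.3]
tool_rot: [-3.14, -0.001, 1.961]
force: [0.7, 0.3, -1.3]
width: 41.4
gripper_force: 61.3
```

Request:
play_rows --pt "1 0 0.1 0.4 0" --pt "1 0 0.1 0.8 0" --pt "1 0 0.1 1.1 0" --pt "1 0 0.1 1.4 0" --pt "1 0 0.1 1.5 0" --pt "1 0 0.1 1.6 0" --pt "1 0 0.1 1.65 0" --pt "1 0 0.1 1.65 0"

```text
clock: 21.7
eef_pos: [586.6, -172.8, 71.7]
tool_rot: [3.142, 0.0, 1.961]
force: [0.3, -0.0, 0.2]
width: 41.8
gripper_force: 61.3
```

Request:
play_rows --pt "1 0 0 0.05 0" --pt "1 0 0 0.1 0" --pt "1 0 0 0.1 0"

```text
clock: 22.0
eef_pos: [586.7, -172.8, 71.4]
tool_rot: [3.141, 0.001, 1.961]
force: [-1.5, -0.8, 4.6]
width: 41.2
gripper_force: 61.8
```

Contact at TCP z = 71.4 (71.3 expected), so the bushing is seated. I'll release, rise and verify.

Request:
play_rows --pt "0.5 0 0 0 0" --pt "0 0 0 0 0" --pt "0 0 0 0 0" --pt "0 0 0 0 0" --pt "0 0 0 -2 0" --pt "0 0 0 -5 0" --pt "0 0 0 -9 0" --pt "0 -3 0 -12 0" --pt "0 -6.5 0 -13 0" --pt "0 -6.5 0 -13 0"

```text
clock: 23.0
eef_pos: [613.1, -239.7, 202.7]
tool_rot: [3.139, 0.007, 1.953]
force: [-0.3, -0.1, 0.1]
width: 85.3
gripper_force: 0.0
```

Run:
```python
from h import *
st,im,d,c,T=shot('wrist','w9.png')
uv,P=cloud(d,c,T)
for n,a,b in [('bushing',56,64),('ring',32,40),('collar',17,27)]: print(n,ringfit(P,a,b,[586,-172],45))
m=(np.linalg.norm(P[:,:2]-[585.4,-172.4],axis=1)<22)&(P[:,2]>57)&(P[:,2]<63)
m&=np.linalg.norm(P[:,:2]-[585.4,-172.4],axis=1)>15
print(np.linalg.lstsq(np.c_[P[m][:,:2]-[585,-172],np.ones(m.sum())],P[m][:,2],rcond=None)[0])
```

```text
bushing (3172, array([ 585.4, -172. ,   44.1]), np.float64(59.5))
ring (2681, array([ 584.9, -172.9,   60.3]), np.float64(35.4))
collar (3306, array([ 585.6, -172.2,   76.4]), np.float64(21.5))
[ 3.62529173e-03 -1.60676590e-03  5.94021968e+01]
```

The stack heights measure 21.5, 35.4 and 59.5 mm (22, 36 and 60 expected). It's level and concentric.

```bash
python3 -c "
from cell import ctrl
print(ctrl.finish_job())"
```

```text
the job is handed in; nothing more can be done
None
```

The job is handed in: the medium ring and the bushing both sit home on the wide-collar post, level and within about 1 mm of its axis, the gripper is clear, and I did not touch the narrow collar, bottle, elbow fitting or wrench (the verdict was not shown).

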